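# Reload and seal the dry chamber

## Robot

A 6-joint arm with a two-finger parallel gripper is mounted at the origin on a cart in front of the work surface, level with it; the furniture and walls round the work are solid. World frame = base frame: x ahead of the robot, y to its left, z up, the work surface at z = 0. Lengths are in m, angles in rad, forces in N, time in s.
With the tool pointing down it reaches from about 0.35 to 0.775 m from the base axis. Payload 5.5 kg.
Tool frame: the origin (TCP) lies between the finger pads; the fingertips stand 19 mm ahead of it and the grasp point (between the pads) is the TCP; z points along the fingers, y is the line along which they close (so a half turn about z gives the same grasp; the last joint's range is limited). The gripper opens to 85 mm and grips with 20 to 120 N. Pads are 22 mm wide; open, the fingers measure 114 mm over their backs; the gripper's body (76 mm by 85 mm) begins 54 mm behind the grasp point. The pads swing forward as they close: fully open they stand 13 mm farther back than shut.
Start: joints at [1.086, 0.313, 0.046, 1.304, 0, 1.431], TCP at [0.194, 0.541, 0.214] pointing down, gripper open.
Joint ranges: [-2.76, 2.76], [-0.86, 1.69], [-1.03, 1.26], [-2.2, 2.34], [-1.47, 1.5], [-3.14, 3.14]. Speed limits (rad/s): [2.57, 2.57, 3.14, 3.14, 3.14, 3.14].

## Interface

Orientations are given as a unit quaternion [w, x, y, z].
In Python, from workcell import env gives the robot as it stands.
- The arm moves only by the tool carry_out, never from a script. Its argument "increments" is a list that holds one entry, the list of rows, each a list of 6 numbers: the shift along the tool's x, y, z each as a share of 50 cm, from -1 to 1, then the turn, a rotation vector about the tool's x, y, z each as a share of 2 pi rad, from -1 to 1. In form: [[[x, y, z, ax, ay, az], ...]]. A call has 1 to 5 rows; each row is the pose to reach, as a shift and turn from the pose commanded when the call began, along the tool's axes at that moment, turning the shorter way round; what a row does not reach only later rows make up. A row lasts 1/8 s, in which the tool goes at most 62.5 mm and 10.7 degrees, less where a joint would pass 70% of its speed; a pose out of reach is approached as far as the arm can. A call with a number of a shift or a turn outside -1 to 1 is refused whole. A call with a gripper value outside its range is refused whole. "jaw" is the closure, from 0 (fully open) to 1 (shut), set as the call begins (left out, the last holds). The fingers move at their own pace and stop on an object; "squeeze" is the grip in N (left out, the last holds). Time passes only in rows, so rows that repeat a pose let the fingers close. It gives the time, the measured TCP pose, the force, the opening and the grip force at its end, in the units of the state.
- env.get_state(): the state, without advancing time (a new reading comes with each control period).
- env.read_camera(name): name is "scene" or "top"; returns a dict with "frame" (480x640x3 uint8, blue, green, red), "z_map" (480x640 float32, m along the optical axis (not along the pixel's ray), 0 where there is no reading), "intrinsics" (3x3 intrinsics, pixels), "R" (3x3) and "t" (3): a world point X has camera coordinates R X + t. Camera axes: x right, y down, z forward; pixel columns grow to the right and rows downward; lengths in m; the calibration is good to about 2 mm. A picture is of the moment at which its call begins.
- env.hand_in(): hands the job in; it is judged then, once.
Trained networks look in the newest picture that a camera, given by its name, has taken for a name from the list of things; names that differ only in an ending like _2 or _b are one class to them, and where a whole thing is asked for, a point or a joint stands for the part that bears it (a point fixed in the world has none). Each returns a list of dicts, best first, with "score" (0 to 1); they miss things now and then, are a little off and sometimes report something else, mostly with a low value. They report only what shows in the picture. A call takes as long as a camera call. They do not tell look-alikes from the thing itself.
- env.find_in(camera, name): "position" ([x, y, z] in m, in world coordinates, good to about 4 mm: the middle of the surface that is visible of it).
The state is a dict: "clock": time; "joint_pos": joint angles; "qvel": joint speeds; "tau": joint torques, N m; "tcp_pos": TCP position; "orientation": TCP orientation; "wrist_force": force on the tool from outside, world axes, zero at the start; "ft_torque": the same for the moment, N m; "finger_gap": finger opening in m; "grip_force": force on a finger pad.
Only numpy, scipy, OpenCV 4.12 (cv2) and the standard library are available. Lean on these libraries where they do the work, as an engineer would, in place of code of your own. Each camera call takes 0.05 s, during which the arm holds its last target. There are 200 camera calls.

## Task

The dry chamber needs a new drying charge. Slide the fresh (orange) cartridge onto the rail inside the chamber, from the rail's pointed end, until the spring rollers snap into its sides; only then swing the lid down onto its rubber seal, with the T-handle still in its open position, and turn the T-handle clockwise to its stop so that the latch draws the lid tight. Leave the spent (dark green) cartridge and the bottles standing where they are.

Things in the scene. Friction and masses are not known exactly. Their poses are not given: they have to be found in the camera images.
- chamber: Dry chamber, fixed: white box 170 (x) x 230 (y) x 95 mm high, open top, hinged lid. Origin: centre of underside, on the bench; x from front (gauge, latch) to hinge, y along its length, z up. Walls 5 mm, inner floor at z 12, rim top z 95, relaxed rubber seal up to z 108 (front). Steel latch keeper on the front wall inside: x -80 to -50, y -37 to +11, z 80 to 93 mm. Lies at any yaw within 0.3.
- rail_home (a point): Where the centre of the cartridge's underside is when home: chamber frame x -18, y +60, z 12 mm (inner floor); axes as the chamber. Rubber-faced end stop 2 to 3 mm beyond a cartridge at home. Two sprung steel rollers in housings (inner floor to 30 mm above it, 101 mm over both) flank the rail here; pushing the cartridge past them takes 3 to 8 N, then they snap into its grooves.
- rail_nose (a point): Tip of the rail's pointed nose at inner-floor level (chamber frame x -18, y -2 mm). The rail runs in +y to the stop: T section, head 24 mm wide, 7 to 11 mm above the floor, web 12 mm; the nose widens from 6 mm to full width in 18 mm. The floor before it (y -110 to -2) is free: set down flat with its centre at y -45 or less, the cartridge stands before the nose and slides on in +y.
- fresh_cartridge: Fresh cartridge: white, orange windows, 45 (own x) x 70 (own y, sliding direction) x 66 mm high, 0.16 kg; same turned by 180 degrees. Origin: centre of underside. Body top 42 mm up; black grip bar along own y, 58 x 14 mm, 52 to 66 mm up: grip it across own x, fingertips at least 44 mm up. T slot below: 2.5 mm play sideways, 2 to 3 mm up and down. Roller groove at mid-length in each side.
- spent_cartridge: Spent cartridge: same shape and size, but dark green windows; stands on the bench; leave it alone. Origin: centre of underside.
- lid (a joint): Lid angle (rad): 0 = flat, drawn fully tight; 0.02 to 0.045 = lying loose on the relaxed seal; 1.57 = upright; starts at 1.48 to 1.66. Stiff hinge: stays where it is left; 1 to 4 N at the free edge move it. Pressed only, it springs up again from the seal, whose push when fully squeezed is about 11 N at the front edge.
- lid_hinge (a point): Middle of the lid's hinge pin (chamber frame x +91, y 0, z 101 mm), pin along y; axes as the chamber. The lid reaches 183 mm from the pin to its free edge, is 244 mm wide and 10 mm thick: the inner face passes through the pin, the outer face (with the T-handle) is 10 mm off it. Closed, it lies towards the robot, outer face up.
- t_handle (a joint): T-handle angle (rad): 0 = open, bar parallel to the front edge; grows clockwise seen from above; 1.58 = stop, bar square to the edge. Starts at 0 to 0.08, stays where left. From 0.2 to 1.3 the pawl runs down the keeper's ramp (5 to 10 N at an arm's end), then it holds. It catches only if the lid already lies on the seal (below 0.05); turned earlier, it lands on the keeper and blocks the lid.
- handle_hub (a point): Centre of the T-handle's black crossbar, on its turning axis: 130 mm from the hinge pin, 41 mm out from the lid's inner face (31 mm from its outer face). Bar 84 x 16 mm, 23 to 39 mm above the lid's outer face. Axes: y along the bar, z outward along the turning axis.
- handle_left_end (a point): Point on the T-handle's bar 36 mm from the hub, on the arm that is at the left (+y) while open; with the lid shut this arm turns away from the robot, to the back, as the latch is drawn.
- dropper_bottle: Small brown dropper bottle, black bulb, 35 mm wide, 98 mm tall, 62 to 80 mm from the middle of the fresh cartridge, on its -x side. Origin: centre of underside. Leave it standing.
- amber_bottle: Amber glass bottle with a black cap, 49 mm wide, 151 mm tall, beside the chamber at the left. Origin: centre of underside. Leave it standing.
- wash_bottle: White wash bottle with a bent spout, 62 mm wide (95 mm over the spout), 178 mm tall, beside the chamber at the right. Origin: underside, 16 mm off the body's axis. Leave it standing.
Things that resemble listed ones, but are neither listed nor needed, are in the scene too. Leave any purple look-alike of the fresh_cartridge alone.

How it is judged:
On the way, in this order (a step that is already met when the one before it is completed fails the run):
1. the fresh cartridge is home on the rail, held by the rollers, with the lid still open (horizontal distance between fresh_cartridge and rail_home below 0.0055 m and z of fresh_cartridge in the frame of rail_home between -0.004 and 0.006 m and angle between the y axis of fresh_cartridge and the y axis of chamber, either way round below 0.12 rad and angle between fresh_cartridge's own z axis and vertical below 0.12 rad and value of joint lid above 0.5 rad), for 0.2 s.
2. the lid lies on its seal with the T-handle still open (horizontal distance between fresh_cartridge and rail_home below 0.0055 m and z of fresh_cartridge in the frame of rail_home between -0.004 and 0.006 m and angle between the y axis of fresh_cartridge and the y axis of chamber, either way round below 0.12 rad and angle between fresh_cartridge's own z axis and vertical below 0.12 rad and value of joint lid below 0.06 rad and value of joint t_handle below 0.35 rad), for 0.1 s.
3. the T-handle is turned to its stop and the lid drawn tight (value of joint lid below 0.014 rad and value of joint t_handle above 1.38 rad), for 0.2 s.
At the end, for the whole second after the job is handed in: The fresh cartridge sits home on the rail (within 5.5 mm, flat, in line), the lid is drawn tight on its seal (lid angle below 0.014 rad) by the T-handle turned beyond 1.38 rad, everything is at rest and the bystanders stand where they were (all of step 3 and horizontal distance between fresh_cartridge and rail_home below 0.0055 m and z of fresh_cartridge in the frame of rail_home between -0.004 and 0.006 m and angle between the y axis of fresh_cartridge and the y axis of chamber, either way round below 0.12 rad and angle between fresh_cartridge's own z axis and vertical below 0.12 rad and linear speed of fresh_cartridge below 0.02 m/s); the robot touches nothing.
It fails at once if the spent cartridge or a bottle is moved more than 25 mm or tipped (distance of any of spent_cartridge, dropper_bottle, amber_bottle, wash_bottle from where it was at the start of the episode above 0.025 m or angle between any of spent_cartridge, dropper_bottle, amber_bottle, wash_bottle's own z axis and vertical above 0.35 rad).
It also fails if it takes over 58 s, if anything falls off the work surface, if the arm or the gripper's body presses on something with over 40 N, if the wrist force passes 120 N, or if a joint passes its speed limit or range.

## Working session

There is one attempt and no reset: what is moved stays moved. The work goes in short steps, Python scripts to look and compute and a tool call to move; the robot and the scene stay as the last step left them, time stands still between calls to the robot, and variables do not carry over. Pictures are saved under pics/ and viewed, at most 10 in all, crops included, and the job is handed in when it is done.

Besides the shell and the picture viewer there is one more tool, called after ">>>" in YAML: its name, and indented under it one key for each argument. carry_out: Moves the arm, as the interface text tells. Its arguments: {"type":"object","properties":{"increments":{"type":"array","items":{"type":"array","items":{"type":"array","items":{"type":"number","minimum":-1,"maximum":1}}}},"jaw":{"type":"number"},"squeeze":{"type":"number"}},"required":["increments"]}

```bash
mkdir -p pics; ls; cat > h.py <<'E'
import numpy as np,cv2
from workcell import env
from scipy.spatial.transform import Rotation as Ro
def cloud(c):
    K=np.array(c["intrinsics"]);z=c["z_map"];v,u=np.mgrid[:480,:640]
    P=np.stack([(u-K[0,2])/K[0,0]*z,(v-K[1,2])/K[1,1]*z,z],-1)
    W=(P-np.array(c["t"]))@np.array(c["R"]); W[z==0]=np.nan
    return W
def tool():
    s=env.get_state();q=np.array(s["orientation"]);return np.array(s["tcp_pos"]),Ro.from_quat(q[[1,2,3,0]]),s
E
python3 - <<'E'
from h import *
s=env.get_state();print({k:np.round(v,3) for k,v in s.items()})
for n in("scene","top"):
    c=env.read_camera(n);cv2.imwrite(f"pics/{n}0.png",c["frame"]);np.savez(f"{n}0.npz",W=cloud(c),**{k:np.array(v) for k,v in c.items()})
    print(n,np.round(-np.array(c["R"]).T@np.array(c["t"]),3))
    for t in "fresh_cartridge spent_cartridge chamber handle_hub handle_left_end lid rail_nose lid_hinge dropper_bottle amber_bottle wash_bottle".split():
        print(t,[(np.round(d["position"],3).tolist(),round(d["score"],2)) for d in env.find_in(n,t)][:3])
E
```

```text
pics
{'clock': np.float64(0.0), 'joint_pos': array([1.086, 0.314, 0.045, 1.304, 0.   , 1.431]), 'qvel': array([-0.   ,  0.001,  0.001, -0.001,  0.001, -0.   ]), 'tau': array([ 2.0000e-03, -4.8061e+01,  2.9854e+01,  1.9000e-02,  0.0000e+00,
       -0.0000e+00]), 'tcp_pos': array([0.194, 0.541, 0.214]), 'orientation': array([-0.   ,  0.172,  0.985, -0.001]), 'wrist_force': array([-0.101, -0.532, -0.209]), 'ft_torque': array([ 0.016, -0.009, -0.018]), 'grip_force': np.float64(0.0), 'finger_gap': np.float64(0.085)}
scene [-0.092 -0.682  0.805]
fresh_cartridge [([0.35, -0.409, 0.04], 0.73), ([0.582, 0.011, 0.103], 0.26), ([0.58, 0.013, 0.236], 0.24)]
spent_cartridge [([0.453, 0.274, 0.041], 0.62)]
chamber [([0.584, 0.016, 0.095], 0.75)]
handle_hub []
handle_left_end []
lid [([0.603, 0.014, 0.202], 0.7), ([0.583, 0.011, 0.099], 0.43), ([0.386, -0.295, 0.047], 0.2)]
rail_nose [([0.581, 0.013, 0.099], 0.68)]
lid_hinge []
dropper_bottle [([0.385, -0.295, 0.047], 0.77)]
amber_bottle [([0.555, 0.178, 0.106], 0.82)]
wash_bottle [([0.608, -0.17, 0.084], 0.88), ([0.551, 0.18, 0.107], 0.24)]
top [ 0.37  -0.056  1.183]
fresh_cartridge [([0.462, -0.324, 0.044], 0.76), ([0.366, -0.401, 0.043], 0.68), ([0.558, 0.018, 0.054], 0.27)]
spent_cartridge [([0.458, 0.289, 0.041], 0.75), ([0.64, 0.027, 0.238], 0.61)]
chamber [([0.563, 0.02, 0.053], 0.78)]
handle_hub [([0.64, 0.027, 0.237], 0.82)]
handle_left_end [([0.634, 0.025, 0.238], 0.66)]
lid [([0.609, 0.026, 0.237], 0.63)]
rail_nose [([0.564, 0.016, 0.054], 0.63)]
lid_hinge [([0.564, 0.017, 0.049], 0.67)]
dropper_bottle [([0.39, -0.279, 0.048], 0.52)]
amber_bottle []
wash_bottle [([0.611, -0.153, 0.114], 0.78)]
```

View pics/top0.png

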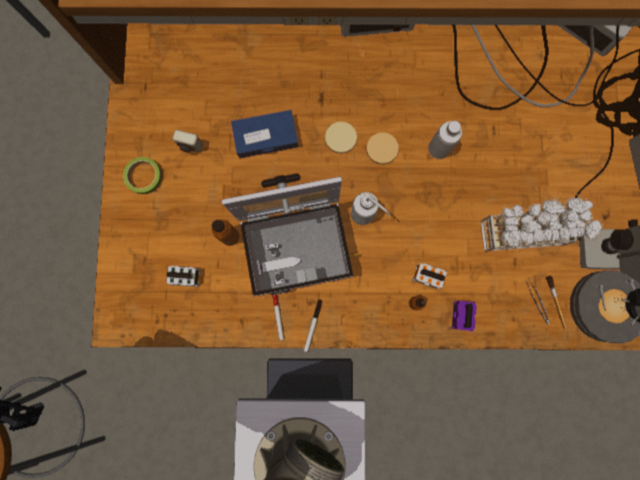

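View pics/scene0.png

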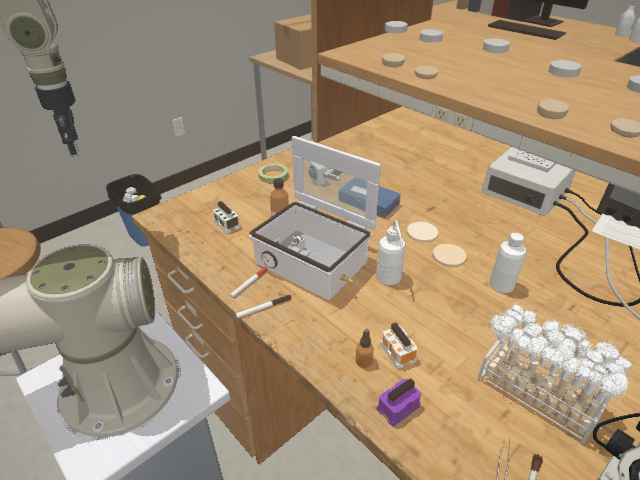

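The top view shows the chamber around (297,250) with its lid upright. The rail's point faces right at (298,262), so +y is to the left. The fresh orange cartridge is at (431,275), the purple look-alike at (464,316), the dropper bottle at (418,302) and the spent cartridge at (182,275). The scene view agrees. I'll measure the poses next.

```bash
cat > m.py <<'E'
from h import *
for n in("top","scene"):
    d=np.load(n+"0.npz");W=d["W"];x,y,z=W[...,0],W[...,1],W[...,2]
    def rect(nm,xr,yr,zr):
        m=(x>xr[0])&(x<xr[1])&(y>yr[0])&(y<yr[1])&(z>zr[0])&(z<zr[1])
        if m.sum()<5: print(n,nm,m.sum());return
        k=cv2.morphologyEx(m.astype(np.uint8),cv2.MORPH_OPEN,np.ones((2,2)))>0 if m.sum()>60 else m
        r=cv2.minAreaRect(W[k][:,:2].astype(np.float32)*1000)
        print(n,nm,m.sum(),np.round(r[0],1),np.round(r[1],1),round(r[2],1),"z",np.round(np.percentile(z[k],[5,50,95])*1000,1),"mean",np.round(W[k].mean(0)*1000,1))
    rect("table",(.3,.5),(-.2,-.1),(-.02,.02))
    F=((.40,.52),(-.39,-.26))
    rect("fresh body",*F,(.035,.048)); rect("fresh bar",*F,(.055,.075)); rect("fresh all",*F,(.012,.075))
    C=((.42,.66),(-.13,.15))
    rect("chamber rim",*C,(.085,.112)); rect("front part",(.42,.56),(-.13,.15),(.02,.112)); rect("floor",(.42,.66),(-.1,.12),(.006,.018))
    rect("railtop",(.47,.60),(-.08,.12),(.0205,.026));rect("housings",(.45,.62),(-.08,.13),(.036,.046));
    rect("lid",(.5,.75),(-.2,.2),(.125,.29)); rect("lidtop",(.5,.75),(-.2,.2),(.27,.3)); rect("hub",(.6,.75),(-.05,.1),(.2,.27))
    rect("spent",(.4,.52),(.23,.34),(.035,.048)); rect("dropper",(.35,.43),(-.32,-.25),(.02,.12)); rect("amber",(.5,.6),(.14,.22),(.03,.16)); rect("wash",(.55,.68),(-.22,-.125),(.03,.2))
E
python3 m.py
python3 - <<'E'
import cv2
a=cv2.imread("pics/top0.png")[165:330,205:365];cv2.imwrite("pics/crop1.png",cv2.resize(a,None,fx=3.6,fy=3.6,interpolation=cv2.INTER_CUBIC))
E
```

```text
top table 2939 [ 391.  -150.4] [209.   50.6] 20.5 z [nan nan nan] mean [nan nan nan]
top fresh body 373 [ 441.  -328.1] [84.3 89.7] 82.2 z [16.2 42.3 59.5] mean [ 456.3 -321.5   41. ]
top fresh bar 149 [ 456.4 -330.7] [74.3 14.8] 76.3 z [41.8 64.9 69.4] mean [ 457.2 -324.7   60.8]
top fresh all 602 [ 439.9 -325.8] [88.6 92.6] 82.3 z [ 4.5 43.1 68. ] mean [ 453.5 -319.7   44.8]
top chamber rim 1748 [529.    5.8] [184.2 246.2] 11.8 z [nan nan nan] mean [nan nan nan]
top front part 1919 [519.8  -2.2] [143.9 251.4] 14.5 z [nan nan nan] mean [nan nan nan]
top floor 4152 [nan nan] [0. 0.] 0.0 z [nan nan nan] mean [nan nan nan]
top railtop 305 [486.6  49.6] [22.7 93.3] 13.2 z [11.4 23.  26.8] mean [486.3  49.8  21.9]
top housings 258 [533.   56.5] [ 64.9 168.6] 69.3 z [12.1 40.3 44.9] mean [496.6  72.7  36.1]
top lid 3313 [nan nan] [0. 0.] 0.0 z [nan nan nan] mean [nan nan nan]
top lidtop 776 [618.2   5.9] [ 69.4 283.2] 27.5 z [nan nan nan] mean [nan nan nan]
top hub 712 [656.7  24. ] [128.3 110.6] 25.0 z [nan nan nan] mean [nan nan nan]
top spent 366 [453.5 300.6] [79. 44.] 86.2 z [23.8 42
[... 1015 characters left out ...]
3]
scene housings 334 [543.6  30.4] [176.2 206.9] 42.2 z [31.7 38.8 43.9] mean [558.1  60.2  38.6]
scene lid 5408 [700.3 121.9] [611.8 315. ] 44.2 z [nan nan nan] mean [nan nan nan]
scene lidtop 646 [827.2  63.5] [458.8 232.2] 11.3 z [nan nan nan] mean [nan nan nan]
scene hub 910 [598.1   2. ] [ 39.4 120.3] 13.8 z [203.2 238.  265.2] mean [612.7  -5.5 236.7]
scene spent 198 [463.1 286.8] [64.9 68.9] 75.0 z [nan nan nan] mean [nan nan nan]
scene dropper 422 [ 424.4 -278.4] [103.7  23.5] 30.5 z [nan nan nan] mean [nan nan nan]
scene amber 501 [618.8 227.9] [336.3  39.1] 46.2 z [nan nan nan] mean [nan nan nan]
scene wash 1145 [ 704.  -117.3] [297.9   0.3] 38.1 z [nan nan nan] mean [nan nan nan]
```

View pics/crop1.png

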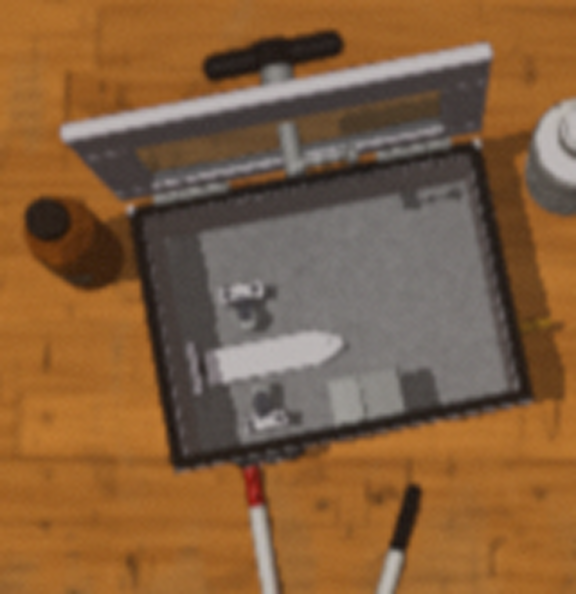

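The crop shows the seal corners at about (178,466), (528,400), (477,147) and (135,208). The rail nose tip is at (343,345), the roller housings at (247,295) and (267,408), and the keeper at (385,395). The T-handle is open behind the lid, its bar centred near (275,55).

```bash
cat > m2.py <<'E'
from h import *
def ray(d,u,v,z):
    K=d["intrinsics"];R=d["R"];t=d["t"];o=-R.T@t;r=R.T@np.linalg.solve(K,[u,v,1]);return o+r*(z-o[2])/r[2]
D={n:np.load(n+"0.npz") for n in("top","scene")}
d=D["top"]
C=np.array([ray(d,205+a/3.6,165+b/3.6,.103)*1000 for a,b in((178,466),(528,400),(477,147),(135,208))])
print("seal corners",np.round(C[:,:2],1).tolist(),"center",np.round(C.mean(0)[:2],1))
for a,b in((0,1),(3,2)): v=C[a]-C[b];print("yaw",np.degrees(np.arctan2(-v[0],v[1])),np.hypot(*v[:2]))
for a,b in((0,3),(1,2)): v=C[b]-C[a];print("yaw",np.degrees(np.arctan2(v[1],v[0])),np.hypot(*v[:2]))
print("nose",ray(d,205+343/3.6,165+345/3.6,.021)*1000,"railend",ray(d,205+213/3.6,165+367/3.6,.023)*1000)
print("bar ends z66 handle", [np.round(ray(d,205+a/3.6,165+b/3.6,.24)*1000,1) for a,b in((208,66),(341,42))])
def line(P):
    m=np.ones(len(P),bool)
    for _ in range(8):
        vx,vy,x0,y0=cv2.fitLine(P[m].astype(np.float32),cv2.DIST_HUBER,0,.1,.1).ravel();r=(P-[x0,y0])@[-vy,vx];m=abs(r)<2.5
    return [round(float(k),2) for k in (x0,y0,np.degrees(np.arctan2(vy,vx)),m.sum(),len(P))]
# normals from scene depth
W=D["scene"]["W"]*1000
gx=np.roll(W,-1,1)-np.roll(W,1,1);gy=np.roll(W,-1,0)-np.roll(W,1,0)
N=np.cross(gx,gy);N/=np.linalg.norm(N,axis=-1,keepdims=True)+1e-9
N*=np.sign(np.sum(N*(np.array([-92,-682,805])-W),-1))[...,None]
def box(b):return (W[...,0]>b[0])&(W[...,0]<b[1])&(W[...,1]>b[2])&(W[...,1]<b[3])&(W[...,2]>b[4])&(W[...,2]<b[5])
def faces(nm,b,yw):
    for f,n in(("front",(-np.cos(yw),-np.sin(yw))),("right",(np.sin(yw),-np.cos(yw)))):
        m=box(b)&((N[...,:2]@np.array(n))>.85);P=W[m][:,:2]
        if len(P)>8: print(nm,f,line(P),np.round(np.median(P,0),1))
faces("chamber",(430,680,-150,160,15,85),.2)
faces("fresh",(420,510,-380,-260,8,40),-.23)
for n in D:
    W=D[n]["W"]*1000
    P=W[box((425,510,-375,-270,57,72))];r=cv2.minAreaRect(P[:,:2].astype(np.float32));print(n,"bar",len(P),np.round(np.median(P,0),1),P.mean(0).round(1),r)
    P=W[box((425,510,-375,-270,38,46))];r=cv2.minAreaRect(P[:,:2].astype(np.float32));print(n,"body",len(P),np.median(P,0).round(1),P.mean(0).round(1),r)
    P=W[box((480,640,-60,110,20.5,26))];print(n,"rail",len(P),P.mean(0).round(1),np.median(P,0).round(1))
    P=W[box((480,640,-60,110,38,46))];print(n,"hous",len(P),P.mean(0).round(1))
    P=W[box((560,680,-130,160,125,262))];print(n,"lid",len(P))
    print(n,"table",np.nanmedian(W[box((300,440,-220,-80,-20,20))],0).round(1),"floor",np.nanmedian(W[box((490,600,-60,20,3,19))],0).round(1))
print("f",d["intrinsics"][0])
E
python3 m2.py
```

```text
seal corners [[406.6, 104.2], [450.8, -122.4], [618.6, -88.9], [576.2, 136.9]] center [513.    7.5]
yaw 11.035483735961709 230.86002393733293
yaw 10.64555301512429 229.74609341699275
yaw 10.912571266265726 172.68689421003185
yaw 11.286196593934193 171.12459295866694
nose [494.8484816    2.48515797  21.        ] railend [478.57824702  93.27926577  23.        ]
bar ends z66 handle [array([634.4,  72.3, 240. ]), array([649.2,  -5.1, 240. ])]
chamber front [475.34, -51.08, 43.87, 59.0, 1695.0] [576.7 -13.8]
chamber right [530.91, 15.83, -86.72, 53.0, 1182.0] [530.  -92.3]
fresh front [438.34, -320.14, 71.88, 131.0, 159.0] [ 439.7 -322.9]
fresh right [448.86, -357.0, -18.55, 102.0, 110.0] [ 447.2 -356.5]
top bar 140 [ 459.8 -322.    65. ] [ 459.3 -321.9   65.1] ((459.7795715332031, -321.9236145019531), (57.67681884765625, 13.681309700012207), 71.90848541259766)
top body 338 [ 456.8 -319.5   42.3] [ 459.3 -320.    42.3] ((460.1221923828125, -321.5382080078125), (70.9598617553711, 45.09750747680664), 71.86099243164062)
top rail 260 [504.2  46.6  23.2] [491.7  45.8  23.2]
top hous 147 [545.3  57.6  42. ]
top lid 2085
top table [ 3.697e+02 -1.498e+02  2.000e-01] floor [546.4 -21.4  12.2]
scene bar 192 [ 457.2 -327.2   64.4] [ 457.3 -326.6   63.9] ((458.90679931640625, -324.9220275878906), (57.24808883666992, 13.961663246154785), 73.6954116821289)
scene body 398 [ 451.4 -329.    41.8] [ 453.2 -328.1   41.7] ((460.96929931640625, -324.409423828125), (72.71013641357422, 46.9302864074707), 71.6039810180664)
scene rail 94 [583.9  40.7  23.3] [589.9  53.6  23.5]
scene hous 198 [566.7  44.   41.8]
scene lid 4165
scene table [ 366.4 -153.7   -0.5] floor [561.3  -6.3  11.8]
f [461.99805785   0.         321.44045521]
```

```bash
cat >> h.py <<'E'
def pose(p,yawy,tilt=0):
    "tool down, tool y at angle yawy deg in the plane; tilt: deg about tool y"
    a=np.radians(yawy);y=np.array([np.cos(a),np.sin(a),0]);z=np.array([0,0,-1.]);x=np.cross(y,z)
    return np.array(p,float),Ro.from_matrix(np.stack([x,y,z],1))*Ro.from_euler('y',tilt,degrees=True)
def chain(targets,start=None):
    if start is None: p,R,_=tool()
    else: p,R=start
    for q,S in targets:
        d=R.inv().apply(q-p)/.5;r=(R.inv()*S).as_rotvec()/(2*np.pi)
        print(np.round(np.r_[d,r],4).tolist(),"mm",round(np.linalg.norm(q-p)*1000),"deg",round(np.linalg.norm(r)*360,1));p,R=q,S
Ch=np.array([.513,.0075,0]);Cy=np.radians(11.0)
def ch(x,y,z):
    "chamber mm -> world m"
    c,s=np.cos(Cy),np.sin(Cy);return Ch+np.array([c*x-s*y,s*x+c*y,z])/1000
E
python3 - <<'E'
from h import *
print("P1"); chain([pose((.283,.253,.214),41),pose((.371,-.035,.214),11),pose((.460,-.323,.20),-18.1)])
W=np.load("scene0.npz")["W"];P=(W-Ch)*1000;c,s=np.cos(Cy),np.sin(Cy)
X=c*P[...,0]+s*P[...,1];Y=-s*P[...,0]+c*P[...,1];Z=P[...,2]
m=(X>-97)&(X<-78)&(abs(Y)<100)&(Z>20)&(Z<80);print("front wall x",np.percentile(X[m],[10,50,90]).round(1),m.sum(), np.polyfit(Y[m],X[m],1))
m=(Y>-125)&(Y<-108)&(abs(X)<70)&(Z>20)&(Z<80);print("right wall y",np.percentile(Y[m],[10,50,90]).round(1),m.sum(),np.polyfit(X[m],Y[m],1))
for n in("top","scene"):
    W=np.load(n+"0.npz")["W"];P=(W-Ch)*1000
    X=c*P[...,0]+s*P[...,1];Y=-s*P[...,0]+c*P[...,1];Z=P[...,2]
    m=(abs(X+18)<20)&(Y>20)&(Y<90)&(Z>20)&(Z<27);print(n,"rail x",np.percentile(X[m],[2,50,98]).round(1),m.sum())
    m=(abs(X-91)<60)&(abs(Y)<110)&(Z>130)&(Z<270);m&=X<112
    print(n,"lid",m.sum(),np.polyfit(Z[m],X[m],1),np.median(X[m]))
    m=(X>60)&(X<200)&(abs(Y)<60)&(Z>215)&(Z<255);h=np.histogram(X[m],20);print(h[0],h[1].round())
E
```

```text
P1
[-0.3616, -0.4825, 0.0008, 0.0, -0.0, 0.0812] mm 302 deg 29.2
[-0.5502, -0.2451, 0.0, 0.0, 0.0, 0.0833] mm 301 deg 30.0
[-0.5994, 0.0648, 0.028, 0.0, 0.0, 0.0808] mm 302 deg 29.1
front wall x [-88.7 -81.4 -79.5] 1219 [-3.09654386e-02 -8.25016773e+01]
right wall y [-117.2 -115.8 -114.5] 564 [ 1.50046258e-02 -1.15919090e+02]
top rail x [-27.1 -15.2  -3.7] 237
top lid 1632 [-5.32157967e-02  1.04513688e+02] 95.62343253710739
[ 25  48  12  12  11  10  11  55 153   1   0   0   0   9  19  28  99  77
  65  48] [ 61.  65.  69.  73.  77.  82.  86.  90.  94.  98. 102. 106. 110. 114.
 118. 123. 127. 131. 135. 139. 143.]Traceback (most recent call last):
  File "<stdin>", line 10, in <module>
    return _quantile_unchecked(
        a, q, axis, out, overwrite_input, method, keepdims, weights)
    return _ureduce(a,
                    func=_quantile_ureduce_func,
    ...<5 lines>...
                    overwrite_input=overwrite_input,
                    method=method)
    r = func(a, **kwargs)
    result = _quantile(arr,
                       quantiles=q,
    ...<2 lines>...
                       out=out,
                       weights=wgt)
    slices_having_nans = np.isnan(arr[-1, ...])
                                  ~~~^^^^^^^^^
IndexError: index -1 is out of bounds for axis 0 with size 0
```

>>> carry_out:
  increments:
    - [[-0.07, -0.096, 0, 0, 0, 0.016], [-0.144, -0.193, 0, 0, 0, 0.032], [-0.217, -0.29, 0, 0, 0, 0.049], [-0.289, -0.386, 0, 0, 0, 0.065], [-0.3616, -0.4825, 0, 0, 0, 0.0812]]
  jaw: 0.5

```text
clock: 1.82
tcp_pos: [0.2833, 0.2514, 0.2146]
orientation: [0.0, 0.416, 0.909, 0.001]
wrist_force: [1.0, -0.8, 1.0]
finger_gap: 0.0429
grip_force: 0.0
```

>>> carry_out:
  increments:
    - [[-0.11, -0.049, 0, 0, 0, 0.0167], [-0.22, -0.098, 0, 0, 0, 0.033], [-0.33, -0.147, 0, 0, 0, 0.05], [-0.44, -0.196, 0, 0, 0, 0.0667], [-0.55, -0.245, 0, 0, 0, 0.0833]]

```text
clock: 2.45
tcp_pos: [0.3714, -0.037, 0.2148]
orientation: [0.001, 0.637, 0.771, 0.0]
wrist_force: [0.9, 0.6, -0.3]
finger_gap: 0.0426
grip_force: 0.0
```

>>> carry_out:
  increments:
    - [[-0.12, 0.013, 0.005, 0, 0, 0.016], [-0.24, 0.026, 0.01, 0, 0, 0.032], [-0.36, 0.039, 0.016, 0, 0, 0.0485], [-0.48, 0.052, 0.022, 0, 0, 0.0646], [-0.5994, 0.0648, 0.028, 0, 0, 0.0808]]

```text
clock: 3.08
tcp_pos: [0.4605, -0.325, 0.2003]
orientation: [0.0, 0.81, 0.586, 0.0]
wrist_force: [0.6, 0.1, 1.4]
finger_gap: 0.0427
grip_force: 0.0
```

```bash
python3 - <<'E'
from h import *
from scipy.optimize import least_squares
c,s=np.cos(Cy),np.sin(Cy)
def F(n):
    W=np.load(n+"0.npz")["W"];P=(W-Ch)*1000
    return c*P[...,0]+s*P[...,1],-s*P[...,0]+c*P[...,1],P[...,2]
X,Y,Z=F("scene")
def fit(a,b,nm):
    r=least_squares(lambda p:p[0]+p[1]*a-b,[np.median(b),0],loss="soft_l1",f_scale=.5);print(nm,r.x.round(4),len(a))
for z0,z1 in((20,50),(50,80)):
  m=(X>-92)&(X<-78)&(abs(Y)<105)&(Z>z0)&(Z<z1)
  for k in range(-100,100,40): q=m&(Y>k)&(Y<k+40);print(k,np.median(X[q]).round(1),end=" ")
  fit(Y[m],X[m],"front")
m=(Y>-122)&(Y<-108)&(abs(X)<75)&(Z>20)&(Z<80);fit(X[m],Y[m],"right")
X,Y,Z=F("top")
m=(abs(X+18)<20)&(Z>20.5)&(Z<27)
for k in range(15,85,14): q=m&(Y>k)&(Y<k+14);print("rail",k,X[q].min().round(1),X[q].max().round(1),(X[q].mean()).round(1))
q=m&(Y<15)&(Y>-10);print("tip y",Y[q].min())
p,R,st=tool();print(p.round(4),np.degrees(np.arctan2(*R.as_matrix()[[1,0],1])),R.as_matrix()[:,2].round(4),st["finger_gap"],st["clock"],st["joint_pos"].round(2))
chain([pose((.46,-.323,.12),-18.1),pose((.46,-.323,.065),-18.1)])
E
```

```text
-100 -80.3 -60 -80.7 -20 -81.3 20 -83.9 60 -83.4 front [-8.17516e+01 -1.94000e-02] 582
-100 -80.5 -60 -81.0 -20 -81.1 20 -83.3 60 -82.7 front [-8.16855e+01 -1.57000e-02] 693
right [-1.157322e+02  1.150000e-02] 599
rail 15 -27.3 -3.4 -15.0
rail 29 -27.1 -3.0 -14.7
rail 43 -27.3 -4.3 -16.0
rail 57 -27.4 -3.5 -16.0
rail 71 -27.7 -3.7 -15.1
tip y -1.222856468816905
[ 0.4605 -0.325   0.2003] -18.282388711924536 [ 6.e-04 -1.e-04 -1.e+00] 0.04266960628601939 3.075 [-0.76  0.29 -0.01  1.26  0.    1.13]
[0.0035, -0.0023, 0.1607, 0.0001, -0.0, -0.0005] mm 80 deg 0.2
[0.0, 0.0, 0.11, 0.0, 0.0, 0.0] mm 55 deg 0.0
```

>>> carry_out:
  increments:
    - [[0.0035, -0.0023, 0.06, 0, 0, 0], [0.0035, -0.0023, 0.14, 0, 0, 0], [0.0035, -0.0023, 0.21, 0, 0, 0], [0.0035, -0.0023, 0.27, 0, 0, 0], [0.0035, -0.0023, 0.27, 0, 0, 0]]

```text
clock: 3.7
tcp_pos: [0.4579, -0.3192, 0.0631]
orientation: [-0.003, 0.809, 0.587, -0.0]
wrist_force: [-0.3, -0.1, 0.2]
finger_gap: 0.0426
grip_force: 0.0
```

>>> carry_out:
  increments:
    - [[0, 0, 0, 0, 0, 0], [0, 0, 0, 0, 0, 0], [0, 0, 0, 0, 0, 0], [0, 0, 0, 0, 0, 0]]
  jaw: 1
  squeeze: 50

```text
clock: 4.2
tcp_pos: [0.4599, -0.3211, 0.0661]
orientation: [0.001, 0.809, 0.587, 0.0]
wrist_force: [-0.3, 0.7, 0.4]
finger_gap: 0.0
grip_force: 0.0
```

```bash
sed -i 's/^Ch=.*/Ch=np.array([.516,.0081,0]);Cy=np.radians(11.6)/' h.py; python3 - <<'E'
from h import *
p,R,st=tool();print(p.round(4),np.degrees(np.arctan2(*R.as_matrix()[[1,0],1])),st["finger_gap"],st["grip_force"],st["wrist_force"].round(1))
A=ch(-18,-62,0);print("home",ch(-18,60,0),"pre",A)
chain([pose((.46,-.323,.27),-18.1),pose((A[0],A[1],.27),11.6),pose((A[0],A[1],.12),11.6)])
E
```

```text
[ 0.4599 -0.3211  0.0661] -18.063334124681976 2.0662520544293027e-05 0.0 [-0.3  0.7  0.4]
home [0.48630297 0.06325511 0.        ] pre [ 0.51083448 -0.05625307  0.        ]
[-0.0037, 0.0018, -0.4079, 0.0002, 0.0001, 0.0001] mm 204 deg 0.1
[0.5387, -0.0691, 0.0, 0.0, 0.0, -0.0825] mm 272 deg 29.7
[0.0, 0.0, 0.3, 0.0, 0.0, 0.0] mm 150 deg 0.0
```

```bash
python3 - <<'E'
from h import *
o=[]
for n in("scene","top"):
    c=env.read_camera(n);a=c["frame"]; a=a[290:430,330:470] if n=="scene" else a[220:340,370:490]
    o.append(cv2.resize(a,(396,396),interpolation=cv2.INTER_CUBIC))
cv2.imwrite("pics/g1.png",np.hstack(o))
E
```

```text
(no output)
```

View pics/g1.png

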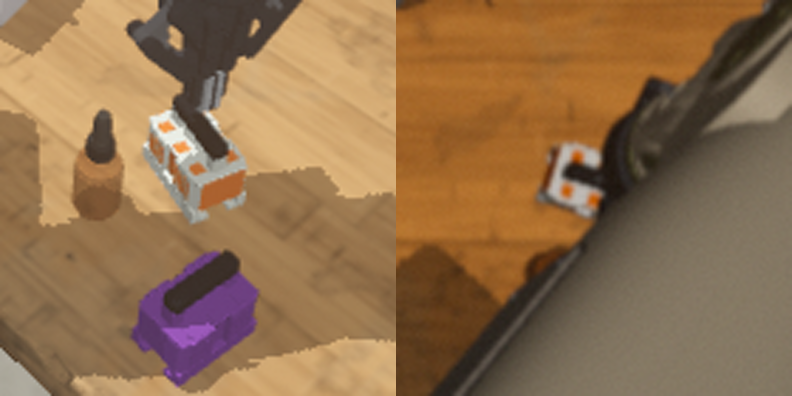

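```bash
python3 - <<'E'
from h import *
for n in("scene","top"):
    c=env.read_camera(n);W=cloud(c)*1000
    for zr in((55,69),(38,46),(46,56)):
        m=(W[...,0]>420)&(W[...,0]<520)&(W[...,1]>-390)&(W[...,1]<-265)&(W[...,2]>zr[0])&(W[...,2]<zr[1]);P=W[m]
        print(n,zr,len(P),np.round(cv2.minAreaRect(P[:,:2].astype(np.float32))[0],1),cv2.minAreaRect(P[:,:2].astype(np.float32))[1:] ,np.median(P,0).round(1))
    for t in("fresh_cartridge","dropper_bottle"):print([(np.round(d["position"],3).tolist(),round(d["score"],2)) for d in env.find_in(n,t)][:3])
E
```

```text
scene (55, 69) 185 [ 459. -326.] ((56.02166748046875, 15.133625030517578), 72.25027465820312) [ 456.1 -329.6   64.3]
scene (38, 46) 400 [ 460.1 -325.7] ((70.4510269165039, 47.34623336791992), 70.05033874511719) [ 451.4 -330.4   41.6]
scene (46, 56) 40 [ 454.7 -324.7] ((56.828365325927734, 13.130722999572754), 82.65501403808594) [ 452.1 -344.    50.3]
[([0.351, -0.411, 0.043], 0.94), ([0.448, -0.332, 0.044], 0.67)]
[([0.384, -0.294, 0.045], 0.78)]
top (55, 69) 54 [ 464.5 -306.6] ((25.477357864379883, 12.936066627502441), 70.41938018798828) [ 464.8 -305.    64.7]
top (38, 46) 174 [ 464.9 -307.5] ((39.94831848144531, 45.3186149597168), 70.2482681274414) [ 459.3 -304.4   42.5]
top (46, 56) 14 [ 460.  -298.8] ((37.981536865234375, 20.11369514465332), 38.94866180419922) [ 462.2 -296.6   47.5]
[([0.461, -0.307, 0.043], 0.85), ([0.564, 0.018, 0.056], 0.28)]
[([0.399, -0.272, 0.044], 0.46), ([0.614, -0.153, 0.112], 0.27)]
```

```bash
python3 - <<'E'
from h import *
p,R,st=tool();print(p.round(4),R.as_matrix().round(3),st["clock"],st["joint_pos"].round(3),st["finger_gap"])
c=env.read_camera("scene");W=cloud(c)
for X in(p,p+R.apply([0,0,.019])):
    q=c["intrinsics"]@(c["R"]@X+c["t"]);print("proj",q[:2]/q[2])
for v in range(306,334,3):print(v,[np.round(W[v,u]*1000).astype(int).tolist() for u in(398,402,406,410)])
E
```

```text
[ 0.4596 -0.3208  0.0653] [[ 0.31   0.951 -0.   ]
 [ 0.951 -0.31   0.   ]
 [ 0.    -0.    -1.   ]] 4.6 [-0.753  0.374 -0.247  0.95   0.     1.133] -4.76424670509544e-05
proj [399.06160839 331.14542033]
proj [398.1044562  337.38369546]
306 [[445, -319, 146], [439, -332, 161], [446, -336, 158], [460, -336, 149]]
309 [[450, -317, 133], [439, -333, 154], [449, -335, 148], [462, -336, 139]]
312 [[443, -323, 135], [445, -330, 139], [459, -330, 128], [463, -336, 131]]
315 [[437, -328, 135], [445, -331, 131], [462, -329, 118], [465, -336, 121]]
318 [[446, -323, 115], [448, -330, 120], [456, -334, 117], [471, -333, 105]]
321 [[444, -325, 110], [449, -330, 111], [459, -333, 106], [548, -287, 1]]
324 [[447, -324, 99], [450, -331, 102], [459, -335, 99], [542, -292, 0]]
327 [[446, -326, 92], [452, -331, 91], [460, -335, 89], [535, -298, 0]]
330 [[459, -319, 68], [465, -323, 66], [521, -298, 1], [529, -302, -1]]
333 [[453, -323, 67], [459, -328, 66], [483, -323, 43], [522, -308, 0]]
```

```bash
python3 - <<'E'
from h import *
c=env.read_camera("scene");W=cloud(c)*1000
cv2.imwrite("pics/g2.png",cv2.resize(c["frame"][240:350,340:460],None,fx=5,fy=5,interpolation=cv2.INTER_NEAREST))
m=(abs(W[...,0]-460)<90)&(abs(W[...,1]+322)<90)
p,R,st=tool();T=R.inv().apply((W[m]/1000-p))*1000
for a in range(-150,30,8):
    q=(T[:,2]>a)&(T[:,2]<a+8)&(T[:,2]<15)
    if q.sum()>3: print(a,q.sum(),"x",T[q,0].min().round(),T[q,0].max().round(),"y",T[q,1].min().round(),T[q,1].max().round())
E
```

```text
-150 73 x -40.0 11.0 y -38.0 22.0
-142 37 x -13.0 6.0 y -37.0 -23.0
-134 66 x -19.0 8.0 y -42.0 -12.0
-126 119 x -24.0 4.0 y -45.0 39.0
-118 169 x -23.0 9.0 y -60.0 59.0
-110 220 x -20.0 11.0 y -62.0 62.0
-102 120 x -20.0 -2.0 y -56.0 61.0
-94 122 x -20.0 -0.0 y -51.0 54.0
-86 99 x -20.0 6.0 y -45.0 50.0
-78 113 x -17.0 11.0 y -41.0 42.0
-70 90 x -17.0 9.0 y -32.0 36.0
-62 32 x -16.0 -8.0 y -15.0 28.0
-54 34 x -14.0 -5.0 y -13.0 14.0
-46 37 x -14.0 -1.0 y -14.0 15.0
-38 61 x -15.0 9.0 y -77.0 14.0
-30 57 x -14.0 11.0 y -80.0 12.0
-22 25 x -13.0 9.0 y -79.0 9.0
-14 22 x -1.0 9.0 y -80.0 -67.0
-6 200 x -113.0 25.0 y -84.0 8.0
2 98 x -107.0 24.0 y -84.0 6.0
10 53 x -33.0 22.0 y -86.0 6.0
```

View pics/g2.png

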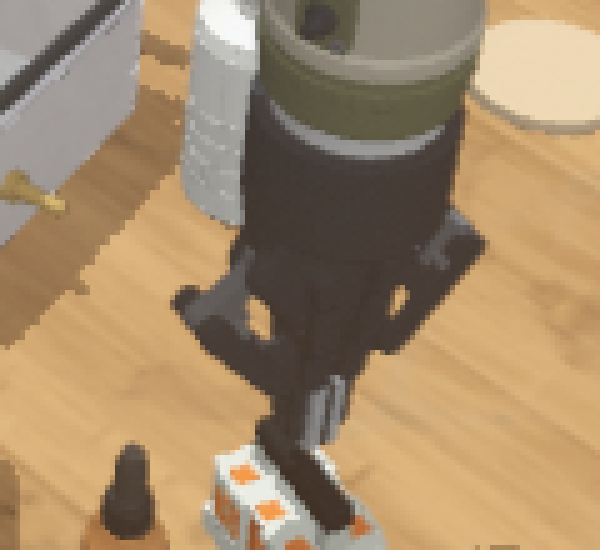

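The crop shows the closed fingertips ending at about (325,440). That is roughly 20 mm above the bar, so the real fingertips sit about 40 mm higher than the reported TCP implies. I'll open the jaw, go down in stages and check the force.

>>> carry_out:
  increments:
    - [[0, 0, 0, 0, 0, 0], [0, 0, 0, 0, 0, 0], [0, 0, 0.02, 0, 0, 0], [0, 0, 0.04, 0, 0, 0], [0, 0, 0.05, 0, 0, 0]]
  jaw: 0.5

```text
clock: 5.32
tcp_pos: [0.459, -0.3202, 0.039]
orientation: [-0.001, 0.809, 0.587, -0.0]
wrist_force: [0.1, 0.6, -0.1]
finger_gap: 0.0425
grip_force: 0.0
```

```bash
python3 - <<'E'
from h import *
c=env.read_camera("scene");W=cloud(c)*1000
p,R,st=tool();print(p,st["wrist_force"],st["finger_gap"])
# finger columns: tool frame points around fingers
T=R.inv().apply(np.nan_to_num(W.reshape(-1,3)/1000)-p)*1000
q=(abs(T[:,0])<18)&(abs(T[:,1])>15)&(abs(T[:,1])<48)&(T[:,2]>-70)&(T[:,2]<30)&(W.reshape(-1,3)[:,2]>50)
for sgn in(1,-1):
    k=q&(np.sign(T[:,1])==sgn);print(sgn,k.sum(),np.sort(T[k,2])[-6:].round(1),T[k,0].min(),T[k][np.argsort(T[k,2])[-4:]].round())
E
```

```text
[ 0.45881991 -0.32009601  0.03869697] [-0.71228322 -0.53461806 -0.6119518 ] 0.04268195796183508
1 203 [-21.3 -21.1 -20.2 -20.1 -17.  -16. ] -15.789060962586039 [[-10.  24. -20.]
 [ -7.  23. -20.]
 [  4.  24. -17.]
 [ -1.  25. -16.]]
-1 156 [-25.3 -24.8 -24.3 -24.3 -21.  -19.6] -15.91099860243822 [[-11. -26. -24.]
 [-14. -26. -24.]
 [-11. -26. -21.]
 [ -7. -26. -20.]]
```

>>> carry_out:
  increments:
    - [[0, 0, 0.012, 0, 0, 0], [-0.004, 0, 0.024, 0, 0, 0], [-0.004, 0, 0.024, 0, 0, 0]]

```text
clock: 5.75
tcp_pos: [0.4586, -0.3226, 0.0278]
orientation: [-0.0, 0.809, 0.587, -0.0]
wrist_force: [-0.3, -0.0, 0.0]
finger_gap: 0.0425
grip_force: 0.0
```

>>> carry_out:
  increments:
    - [[0, 0, 0, 0, 0, 0], [0, 0, 0, 0, 0, 0], [0, 0, 0, 0, 0, 0], [0, 0, 0, 0, 0, 0]]
  jaw: 1
  squeeze: 50

```text
clock: 6.25
tcp_pos: [0.4592, -0.3229, 0.0287]
orientation: [0.0, 0.809, 0.587, 0.0]
wrist_force: [-0.3, -0.4, 1.5]
finger_gap: 0.013
grip_force: 51.4
```

```bash
python3 - <<'E'
from h import *
p,R,st=tool();print(p.round(4),np.degrees(np.arctan2(*R.as_matrix()[[1,0],1])),R.as_matrix()[:,2],st["finger_gap"],st["grip_force"],st["wrist_force"].round(1))
o=p[2]; yaw0=np.degrees(np.arctan2(*R.as_matrix()[[1,0],1]))
# along-bar offset of cartridge centre from tcp
off=R.inv().apply(np.array([.460,-.3232,0])-[p[0],p[1],0]);print("off tool x,y mm",off*1000)
E
```

```text
[ 0.4592 -0.3229  0.0287] -18.059747983568286 [ 5.55019175e-04 -3.86534140e-04 -9.99999771e-01] 0.01299745759340757 51.40596628189087 [-0.3 -0.4  1.5]
off tool x,y mm [-4.00190199e-02  8.36016509e-01  5.49145406e-04]
```

```bash
python3 - <<'E'
from h import *
A=ch(-18,-60,0);H=ch(-18,60,0);print(A,H)
chain([pose((.459,-.323,.16),-18.06),pose((.45,-.19,.16),-4),pose((A[0],A[1],.16),11.6),pose((A[0],A[1],.065),11.6)])
E
```

```text
[ 0.51043232 -0.05429392  0.        ] [0.48630297 0.06325511 0.        ]
[-0.0004, -0.0002, -0.2627, 0.0001, 0.0, 0.0] mm 131 deg 0.0
[0.2473, -0.0996, 0.0, 0.0, 0.0, -0.0391] mm 133 deg 14.1
[0.2792, 0.1016, 0.0, 0.0, 0.0, -0.0433] mm 149 deg 15.6
[0.0, 0.0, 0.19, 0.0, 0.0, 0.0] mm 95 deg 0.0
```

>>> carry_out:
  increments:
    - [[0, 0, -0.05, 0, 0, 0], [0, 0, -0.13, 0, 0, 0], [0, 0, -0.2, 0, 0, 0], [0, 0, -0.2627, 0, 0, 0]]

```text
clock: 6.75
tcp_pos: [0.4588, -0.3225, 0.1608]
orientation: [-0.0, 0.809, 0.587, 0.0]
wrist_force: [0.2, -0.5, -2.4]
finger_gap: 0.0129
grip_force: 51.1
```

>>> carry_out:
  increments:
    - [[0.05, -0.02, 0, 0, 0, -0.008], [0.12, -0.048, 0, 0, 0, -0.019], [0.19, -0.076, 0, 0, 0, -0.03], [0.2473, -0.0996, 0, 0, 0, -0.0391]]

```text
clock: 7.25
tcp_pos: [0.4493, -0.1881, 0.1594]
orientation: [-0.001, 0.731, 0.683, 0.0]
wrist_force: [-0.5, -0.3, -1.6]
finger_gap: 0.0131
grip_force: 51.1
```

>>> carry_out:
  increments:
    - [[0.07, 0.025, 0, 0, 0, -0.011], [0.14, 0.051, 0, 0, 0, -0.022], [0.21, 0.076, 0, 0, 0, -0.033], [0.2792, 0.1016, 0, 0, 0, -0.0433], [0.2792, 0.1016, 0, 0, 0, -0.0433]]

```text
clock: 7.88
tcp_pos: [0.5106, -0.0518, 0.1594]
orientation: [-0.0, 0.63, 0.776, 0.0]
wrist_force: [0.1, 0.1, -1.5]
finger_gap: 0.0132
grip_force: 51.1
```

```bash
python3 - <<'E'
from h import *
p,R,st=tool();print(p.round(4),np.degrees(np.arctan2(*R.as_matrix()[[1,0],1])),R.as_matrix()[:,2].round(3),st["finger_gap"],st["grip_force"],st["wrist_force"].round(1))
c=env.read_camera("scene");W=cloud(c)*1000
cv2.imwrite("pics/p1.png",cv2.resize(c["frame"][130:300,240:440],None,fx=3,fy=3))
A=ch(-18,-60,0)
chain([pose((A[0],A[1],.065),11.6),pose((A[0],A[1],.0425),11.6)])
E
```

```text
[ 0.5106 -0.0518  0.1594] 11.826018370135275 [-0.001  0.001 -1.   ] 0.013189295814994362 51.08389735221863 [ 0.1  0.1 -1.5]
[-0.0027, 0.0001, 0.1887, -0.0001, -0.0, 0.0003] mm 94 deg 0.1
[0.0, 0.0, 0.045, 0.0, 0.0, 0.0] mm 22 deg 0.0
```

View pics/p1.png

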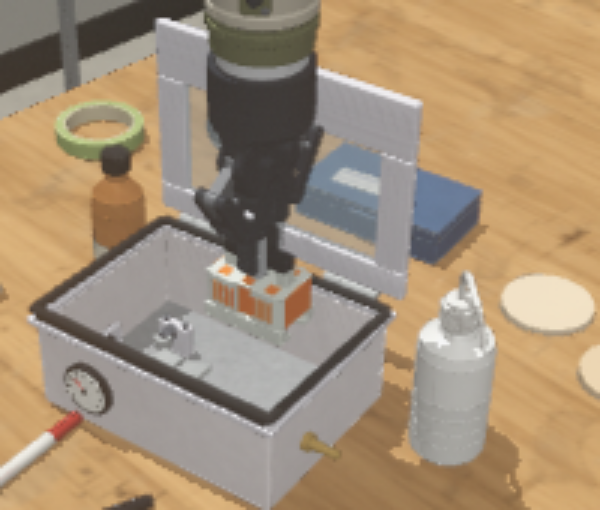

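The cartridge hangs over the open chamber at about (262,300), lined up with the box, with the rail and rollers ahead of it. I'll lower it now.

>>> carry_out:
  increments:
    - [[-0.0035, 0, 0.06, 0, 0, 0.0004], [-0.0035, 0, 0.12, 0, 0, 0.0004], [-0.0035, 0, 0.18, 0, 0, 0.0004], [-0.0035, 0, 0.22, 0, 0, 0.0004], [-0.0035, 0, 0.233, 0, 0, 0.0004]]

```text
clock: 8.55
tcp_pos: [0.5091, -0.0563, 0.0418]
orientation: [-0.001, 0.634, 0.774, -0.001]
wrist_force: [0.0, -0.3, -1.1]
finger_gap: 0.0126
grip_force: 51.0
```

>>> carry_out:
  increments:
    - [[0, 0, 0, 0, 0, 0], [0, 0, 0, 0, 0, 0]]

```text
clock: 8.8
tcp_pos: [0.5115, -0.0562, 0.0442]
orientation: [0.001, 0.633, 0.774, 0.0]
wrist_force: [0.3, 0.3, -1.7]
finger_gap: 0.013
grip_force: 51.0
```

```bash
cat > f.py <<'E'
from h import *
p,R,st=tool();P=(p-Ch)*1000;c,s=np.cos(Cy),np.sin(Cy);f=st["wrist_force"]
print("t",round(st["clock"],2),"ch xyz",(c*P[0]+s*P[1]).round(1),(-s*P[0]+c*P[1]).round(1),P[2].round(1),"yaw",np.degrees(np.arctan2(*R.as_matrix()[[1,0],1])).round(2),"gap",round(st["finger_gap"]*1000,1),"grip",round(st["grip_force"],1),"F ch",(c*f[0]+s*f[1]).round(1),(-s*f[0]+c*f[1]).round(1),f[2].round(1),"M",np.round(st["ft_torque"],2))
E
python3 f.py; python3 - <<'E'
from h import *
import numpy as np
c=env.read_camera("scene");W=cloud(c);P=(W-Ch)*1000;cc,s=np.cos(Cy),np.sin(Cy)
X=cc*P[...,0]+s*P[...,1];Y=-s*P[...,0]+cc*P[...,1];Z=P[...,2]
m=(X>-55)&(X<15)&(Y>-100)&(Y<-5)&(Z>49)&(Z<59);print("body top",m.sum(),np.median(Z[m]),X[m].min(),X[m].max(),Y[m].min(),Y[m].max(),cv2.minAreaRect(np.c_[X[m],Y[m]].astype(np.float32)))
E
```

```text
t 8.8 ch xyz -17.4 -62.1 44.2 yaw 11.43 gap 13.0 grip 51.0 F ch 0.3 0.2 -1.7 M [-0.    0.    0.01]
body top 67 57.09039724219465 -35.56086435525624 -10.971319102507575 -81.45204497475467 -27.71726251878182 ((-23.336898803710938, -54.63710021972656), (24.14542007446289, 53.46358108520508), 1.0746926069259644)
```

>>> carry_out:
  increments:
    - [[0, -0.001, 0.005, 0, 0, 0], [0.03, -0.001, 0.005, 0, 0, 0], [0.06, -0.001, 0.005, 0, 0, 0], [0.08, -0.001, 0.005, 0, 0, 0], [0.08, -0.001, 0.005, 0, 0, 0]]

```text
clock: 9.48
tcp_pos: [0.5019, -0.0154, 0.0408]
orientation: [-0.0, 0.632, 0.775, -0.0]
wrist_force: [0.1, -0.7, -2.0]
finger_gap: 0.0127
grip_force: 51.1
```

```bash
python3 f.py
```

```text
t 9.47 ch xyz -18.5 -20.2 40.8 yaw 11.57 gap 12.7 grip 51.1 F ch -0.0 -0.7 -2.0 M [-0.04  0.01  0.02]
```

>>> carry_out:
  increments:
    - [[0.02, 0, -0.001, 0, 0, 0], [0.04, 0, -0.001, 0, 0, 0], [0.06, 0, -0.001, 0, 0, 0], [0.08, 0, -0.001, 0, 0, 0], [0.08, 0, -0.001, 0, 0, 0]]

```text
clock: 10.1
tcp_pos: [0.494, 0.0234, 0.0412]
orientation: [-0.0, 0.633, 0.775, -0.0]
wrist_force: [0.5, 0.9, -1.0]
finger_gap: 0.0127
grip_force: 51.1
```

```bash
python3 f.py
```

```text
t 10.1 ch xyz -18.5 19.4 41.2 yaw 11.53 gap 12.7 grip 51.1 F ch 0.7 0.8 -1.0 M [-0.02  0.05 -0.04]
```

>>> carry_out:
  increments:
    - [[0.02, 0, 0, 0, 0, 0], [0.04, 0, 0, 0, 0, 0], [0.055, 0, 0, 0, 0, 0], [0.055, 0, 0, 0, 0, 0]]

```text
clock: 10.6
tcp_pos: [0.4886, 0.0505, 0.0412]
orientation: [-0.0, 0.633, 0.775, 0.0]
wrist_force: [0.6, 0.0, -0.8]
finger_gap: 0.0128
grip_force: 51.1
```

```bash
python3 f.py
```

```text
t 10.6 ch xyz -18.3 47.0 41.2 yaw 11.53 gap 12.8 grip 51.1 F ch 0.6 -0.1 -0.8 M [ 0.04 -0.02 -0.04]
```

>>> carry_out:
  increments:
    - [[0.01, 0, 0, 0, 0, 0], [0.02, 0, 0, 0, 0, 0], [0.026, 0, 0, 0, 0, 0], [0.026, 0, 0, 0, 0, 0]]

```text
clock: 11.1
tcp_pos: [0.4861, 0.0629, 0.0411]
orientation: [-0.0, 0.633, 0.774, 0.0]
wrist_force: [-0.4, 2.0, -1.0]
finger_gap: 0.0128
grip_force: 51.1
```

```bash
python3 f.py
```

```text
t 11.1 ch xyz -18.3 59.7 41.1 yaw 11.49 gap 12.8 grip 51.1 F ch 0.0 2.0 -1.0 M [ 0.48  0.02 -0.01]
```

>>> carry_out:
  increments:
    - [[0.002, 0, 0, 0, 0, 0], [0.004, 0, 0, 0, 0, 0], [0.004, 0, 0, 0, 0, 0]]

```text
clock: 11.48
tcp_pos: [0.486, 0.064, 0.0412]
orientation: [0.0, 0.633, 0.774, -0.0]
wrist_force: [0.7, -0.5, -1.5]
finger_gap: 0.0126
grip_force: 51.1
```

```bash
python3 f.py
```

```text
t 11.47 ch xyz -18.2 60.8 41.2 yaw 11.45 gap 12.6 grip 51.1 F ch 0.6 -0.6 -1.5 M [-0.04 -0.06  0.01]
```

>>> carry_out:
  increments:
    - [[0, 0, 0, 0, 0, 0], [0, 0, 0, 0, 0, 0], [0, 0, 0, 0, 0, 0]]
  jaw: 0.5

```text
clock: 11.85
tcp_pos: [0.486, 0.0642, 0.0414]
orientation: [0.0, 0.633, 0.774, 0.0]
wrist_force: [-1.0, 0.6, -0.5]
finger_gap: 0.0424
grip_force: 0.0
```

>>> carry_out:
  increments:
    - [[0, 0, -0.06, 0, 0, 0], [0, 0, -0.16, 0, 0, 0], [0, 0, -0.27, 0, 0, 0], [0, 0, -0.38, 0, 0, 0], [0, 0, -0.48, 0, 0, 0]]

```text
clock: 12.48
tcp_pos: [0.4859, 0.0642, 0.2835]
orientation: [0.001, 0.633, 0.774, 0.0]
wrist_force: [1.0, -0.3, -0.1]
finger_gap: 0.0424
grip_force: 0.0
```

```bash
cat > v.py <<'E'
from h import *
import sys
cc,s=np.cos(Cy),np.sin(Cy)
for n in("scene","top"):
    c=env.read_camera(n);np.savez(n+"1.npz",W=cloud(c),frame=c["frame"]);P=(cloud(c)-Ch)*1000
    X=cc*P[...,0]+s*P[...,1];Y=-s*P[...,0]+cc*P[...,1];Z=P[...,2]
    m=(abs(X+18)<32)&(abs(Y-60)<45)&(Z>50)&(Z<58)
    if m.sum()>9:r=cv2.minAreaRect(np.c_[X[m],Y[m]].astype(np.float32));print(n,"body",m.sum(),np.round(r[0],1),np.round(r[1],1),round(r[2],1),np.median(Z[m]).round(1))
    m=(abs(X+18)<32)&(abs(Y-60)<45)&(Z>72)&(Z<82)
    if m.sum()>9:r=cv2.minAreaRect(np.c_[X[m],Y[m]].astype(np.float32));print(n,"bar",m.sum(),np.round(r[0],1),np.round(r[1],1),round(r[2],1),np.median(Z[m]).round(1))
    m=(X>60)&(X<125)&(abs(Y)<118)&(Z>125)
    print(n,"lid zmax",np.percentile(Z[m],[90,97,99.5]).round(1))
    for z in range(130,290,20):
        for ys in((-120,-95),(95,118)):
            q=(X>60)&(X<125)&(Y>ys[0])&(Y<ys[1])&(Z>z)&(Z<z+20)
            if q.sum()>4: print(z,ys,np.percentile(X[q],[10,50,90]).round(1),q.sum(),end="; ")
    print()
    q=(X>112)&(X<165)&(abs(Y)<60)&(Z>215)&(Z<250)
    if q.sum()>9:print(n,"bar",q.sum(),cv2.minAreaRect(np.c_[X[q],Y[q]].astype(np.float32)),np.percentile(Z[q],[5,50,95]).round(1))
E
python3 f.py;python3 v.py
```

```text
t 12.47 ch xyz -18.2 61.0 283.5 yaw 11.46 gap 42.4 grip 0.0 F ch 0.9 -0.5 -0.1 M [-0.02 -0.07 -0.03]
scene body 130 [-22.   54.6] [36.2 73.9] 26.7 53.7
scene bar 96 [-18.5  56.9] [57.2 16.8] 85.9 76.4
scene lid zmax [274.3 282.7 284.7]
130 (-120, -95) [89.7 91.6 93.7] 62; 130 (95, 118) [89.6 91.7 93.9] 48; 150 (-120, -95) [90.1 91.7 93.7] 63; 150 (95, 118) [89.4 91.4 93.7] 44; 170 (-120, -95) [89.7 92.  93.5] 70; 170 (95, 118) [90.3 91.6 93.9] 57; 190 (-120, -95) [89.4 91.8 93.6] 66; 190 (95, 118) [89.6 91.4 93. ] 46; 210 (-120, -95) [89.1 91.1 92.8] 69; 210 (95, 118) [89.2 91.4 94.1] 49; 230 (-120, -95) [89.4 91.4 93.4] 71; 230 (95, 118) [89.  91.1 92.7] 57; 250 (-120, -95) [89.3 91.2 92.7] 84; 250 (95, 118) [89.2 91.6 93. ] 44; 270 (-120, -95) [89.5 92.  97.1] 72; 270 (95, 118) [89.8 91.6 95.7] 41; 
top body 241 [-17.9  52.5] [52.1 44.8] 89.6 54.3
top bar 102 [-17.8  56.4] [47.5 14.2] 89.5 77.3
top lid zmax [283.7 285.4 286.7]
130 (-120, -95) [90.7 91.3 91.7] 19; 150 (-120, -95) [90.7 91.5 91.8] 23; 170 (-120, -95) [90.7 91.2 91.7] 24; 190 (-120, -95) [90.8 91.2 91.6] 24; 210 (-120, -95) [90.7 91.2 91.7] 30; 230 (-120, -95) [90.6 91.2 91.7] 29; 250 (-120, -95) [90.6 91.  91.5] 27; 270 (-120, -95) [90.8 93.5 98.6] 78; 
top bar 344 ((126.36023712158203, 1.58709716796875), (83.38936614990234, 26.758176803588867), 88.04303741455078) [231.8 238.9 244.1]
```

```bash
python3 - <<'E'
from h import *
a=ch(-18,61,320);b=ch(138,-70,320);d=ch(138,-70,242)
chain([pose(a,11.6),pose(b,11.6),pose(d,11.6)])
prev=None
for th in np.linspace(1.57,0.02,16):
    s=161;x=91-s*np.cos(th)+10*np.sin(th)+14;z=101+s*np.sin(th)+10*np.cos(th)-20
    print(round(th,2),"x",round(x,1),"zrep",round(z,1),"row",round((x-138)/500,3),round(-(z-242)/500,3))
E
```

```text
[0.0009, -0.0041, -0.0656, 0.0016, 0.0004, -0.0004] mm 33 deg 0.6
[-0.262, 0.312, 0.0, 0.0, 0.0, 0.0] mm 204 deg 0.0
[0.0, 0.0, 0.156, 0.0, 0.0, 0.0] mm 78 deg 0.0
1.57 x 114.9 zrep 242.0 row -0.046 -0.0
1.47 x 98.2 zrep 242.2 row -0.08 -0.0
1.36 x 81.6 zrep 240.6 row -0.113 0.003
1.26 x 65.3 zrep 237.3 row -0.145 0.009
1.16 x 49.4 zrep 232.4 row -0.177 0.019
1.05 x 34.0 zrep 225.9 row -0.208 0.032
0.95 x 19.5 zrep 217.8 row -0.237 0.048
0.85 x 5.8 zrep 208.2 row -0.264 0.068
0.74 x -6.8 zrep 197.3 row -0.29 0.089
0.64 x -18.2 zrep 185.2 row -0.312 0.114
0.54 x -28.3 zrep 171.9 row -0.333 0.14
0.43 x -36.9 zrep 157.7 row -0.35 0.169
0.33 x -44.1 zrep 142.6 row -0.364 0.199
0.23 x -49.6 zrep 126.9 row -0.375 0.23
0.12 x -53.5 zrep 110.7 row -0.383 0.263
0.02 x -55.8 zrep 94.2 row -0.388 0.296
```

>>> carry_out:
  increments:
    - [[0, 0, -0.04, 0, 0, 0], [0, 0, -0.075, 0, 0, 0]]
  jaw: 1

```text
clock: 12.82
tcp_pos: [0.4857, 0.0643, 0.3188]
orientation: [-0.0, 0.633, 0.774, -0.0]
wrist_force: [-0.2, 0.1, -0.0]
finger_gap: 0.007
grip_force: 0.0
```

>>> carry_out:
  increments:
    - [[-0.06, 0.07, 0, 0, 0, 0], [-0.13, 0.155, 0, 0, 0, 0], [-0.2, 0.238, 0, 0, 0, 0], [-0.262, 0.312, 0, 0, 0, 0], [-0.262, 0.312, 0, 0, 0, 0]]

```text
clock: 13.45
tcp_pos: [0.667, -0.0353, 0.3138]
orientation: [-0.002, 0.634, 0.773, -0.001]
wrist_force: [0.2, -0.1, 0.0]
finger_gap: -0.0006
grip_force: 0.0
```

```bash
python3 f.py; python3 v.py | grep -E "body|bar|zmax"; python3 - <<'E'
from h import *
p,R,s=tool();chain([pose(ch(138,-70,242),11.6)])
E
```

```text
t 13.45 ch xyz 139.2 -72.9 313.8 yaw 11.32 gap -0.6 grip 0.0 F ch 0.2 -0.2 0.0 M [-0.01 -0.01 -0.02]
scene body 132 [-20.   55.3] [36.3 71.9] 25.3 54.0
scene bar 96 [-18.6  58. ] [16.2 55.3] 2.2 76.4
scene lid zmax [560.7 591.6 604.5]
top lid zmax [808.6 812.  814.6]
[0.0008, 0.0019, 0.1498, -0.0004, -0.0002, -0.0005] mm 75 deg 0.2
```

>>> carry_out:
  increments:
    - [[0, 0, 0.05, 0, 0, 0], [0, 0, 0.1, 0, 0, 0], [0, 0, 0.15, 0, 0, 0], [0, 0, 0.15, 0, 0, 0]]

```text
clock: 14.05
tcp_pos: [0.6624, -0.0319, 0.243]
orientation: [-0.001, 0.633, 0.774, -0.001]
wrist_force: [0.0, -0.0, 1.2]
finger_gap: 0.0003
grip_force: 0.0
```

>>> carry_out:
  increments:
    - [[0, -0.03, 0, 0, 0, 0], [0, -0.055, 0, 0, 0, 0], [0, -0.08, 0, 0, 0, 0], [0, -0.1, 0.002, 0, 0, 0]]

```text
clock: 14.55
tcp_pos: [0.616, -0.0426, 0.2453]
orientation: [0.002, 0.633, 0.774, 0.001]
wrist_force: [1.3, 0.8, 0.5]
finger_gap: -0.0
grip_force: 1.1
```

```bash
python3 f.py; cat > lid.py <<'E'
from h import *
cc,s=np.cos(Cy),np.sin(Cy)
for n in("scene","top"):
    P=(cloud(env.read_camera(n))-Ch)*1000
    X=cc*P[...,0]+s*P[...,1];Y=-s*P[...,0]+cc*P[...,1];Z=P[...,2]
    dx=91-X;dz=Z-101;r=np.hypot(dx,dz);th=np.arctan2(dz,dx)
    for ys in((-118,-98),(97,118)):
        m=(Y>ys[0])&(Y<ys[1])&(r>60)&(r<180)&(th>-.02)&(th<1.7)
        if m.sum()>5: print(n,ys,m.sum(),"th",np.percentile(th[m],[10,50,90]).round(3),"h off inner",)
E
python3 lid.py
```

```text
t 14.55 ch xyz 87.8 -69.8 245.3 yaw 11.5 gap -0.0 grip 1.1 F ch 1.5 0.5 0.5 M [ 0.17 -0.31 -0.03]
scene (-118, -98) 412 th [0.026 1.415 1.433] h off inner
scene (97, 118) 390 th [0.014 1.411 1.432] h off inner
top (-118, -98) 222 th [0.011 0.039 0.083] h off inner
```

>>> carry_out:
  increments:
    - [[0, -0.023, 0.005, 0, 0, 0], [0, -0.045, 0.012, 0, 0, 0], [0, -0.077, 0.022, 0, 0, 0], [0, -0.108, 0.035, 0, 0, 0], [0, -0.137, 0.051, 0, 0, 0]]

```text
clock: 15.28
tcp_pos: [0.5488, -0.0569, 0.218]
orientation: [0.001, 0.633, 0.774, 0.0]
wrist_force: [-0.2, 0.1, 1.6]
finger_gap: -0.0002
grip_force: 0.6
```

>>> carry_out:
  increments:
    - [[0, -0.027, 0.019, 0, 0, 0], [0, -0.053, 0.041, 0, 0, 0], [0, -0.075, 0.065, 0, 0, 0], [0, -0.096, 0.092, 0, 0, 0], [0, -0.113, 0.12, 0, 0, 0]]

```text
clock: 15.9
tcp_pos: [0.493, -0.068, 0.1574]
orientation: [0.0, 0.633, 0.774, 0.0]
wrist_force: [-0.1, -0.4, 0.1]
finger_gap: 0.0002
grip_force: 0.1
```

```bash
python3 f.py; python3 lid.py
```

```text
t 15.9 ch xyz -37.8 -70.0 157.4 yaw 11.46 gap 0.2 grip 0.1 F ch -0.1 -0.3 0.1 M [-0.01 -0.04 -0.01]
scene (-118, -98) 244 th [0.019 0.489 0.549] h off inner
scene (97, 118) 225 th [0.006 0.049 0.54 ] h off inner
top (97, 118) 464 th [0.443 0.473 0.533] h off inner
```

>>> carry_out:
  increments:
    - [[0, -0.013, 0.03, 0, 0, 0], [0, -0.024, 0.061, 0, 0, 0], [0, -0.031, 0.093, 0, 0, 0], [0, -0.034, 0.115, 0, 0, 0], [0, -0.034, 0.124, 0, 0, 0]]

```text
clock: 16.62
tcp_pos: [0.4766, -0.0714, 0.0956]
orientation: [-0.0, 0.633, 0.774, -0.0]
wrist_force: [-3.3, 0.1, 9.4]
finger_gap: -0.0
grip_force: 4.5
```

```bash
python3 f.py; python3 lid.py
```

```text
t 16.62 ch xyz -54.6 -69.9 95.6 yaw 11.45 gap -0.0 grip 4.5 F ch -3.2 0.7 9.4 M [ 0.05  0.94 -0.01]
scene (-118, -98) 309 th [0.063 0.086 0.141] h off inner
scene (97, 118) 251 th [0.061 0.087 0.136] h off inner
top (97, 118) 462 th [0.062 0.096 0.161] h off inner
```

>>> carry_out:
  increments:
    - [[0, 0, -0.05, 0, 0, 0], [0, 0, -0.15, 0, 0, 0], [0, 0, -0.25, 0, 0, 0], [0, 0, -0.3, 0, 0, 0]]

```text
clock: 17.23
tcp_pos: [0.4782, -0.0716, 0.2489]
orientation: [0.002, 0.633, 0.774, 0.001]
wrist_force: [-0.6, -1.1, -0.3]
finger_gap: 0.0003
grip_force: 0.0
```

```bash
cat > bar.py <<'E'
from h import *
import sys
cc,s=np.cos(Cy),np.sin(Cy);o=[]
for n in("scene","top"):
    c=env.read_camera(n);P=(cloud(c)-Ch)*1000
    X=cc*P[...,0]+s*P[...,1];Y=-s*P[...,0]+cc*P[...,1];Z=P[...,2]
    for zr in((144,160),(136,160)):
        m=(abs(X+38)<60)&(abs(Y)<60)&(Z>zr[0])&(Z<zr[1])
        if m.sum()>8: r=cv2.minAreaRect(np.c_[X[m],Y[m]].astype(np.float32));print(n,zr,m.sum(),np.round(r[0],1),np.round(r[1],1),round(r[2],1),np.percentile(Z[m],[10,50,90]).round(1),np.median(X[m]).round(1),np.median(Y[m]).round(1))
    cv2.imwrite(f"pics/{n}_{sys.argv[1]}.png",c["frame"])
for t in("handle_hub","handle_left_end"):
    for n in("scene","top"):
        for d in env.find_in(n,t)[:1]:
            q=(np.array(d["position"])-Ch)*1000;print(t,n,np.round([cc*q[0]+s*q[1],-s*q[0]+cc*q[1],q[2]],1),round(d["score"],2))
E
python3 f.py; python3 lid.py; python3 bar.py b1
```

```text
t 17.23 ch xyz -53.1 -70.5 248.9 yaw 11.47 gap 0.3 grip 0.0 F ch -0.8 -0.9 -0.3 M [ 0.01 -0.    0.  ]
scene (-118, -98) 307 th [0.079 0.105 0.155] h off inner
scene (97, 118) 244 th [0.076 0.105 0.154] h off inner
top (97, 118) 445 th [0.081 0.113 0.175] h off inner
scene (144, 160) 216 [-39.6  -2.1] [83.9 25.3] 78.6 [146.1 151.5 154.2] -42.0 -5.0
scene (136, 160) 258 [-39.6  -2.1] [83.9 25.3] 78.6 [142.6 150.5 153.9] -42.8 -5.1
handle_hub scene [-45.4  -6.5 149.5] 0.84
handle_hub top [ 22.5  87.7 109.2] 0.31
handle_left_end scene [-43.4  -6.4 152.1] 0.82
```

```bash
python3 - <<'E'
from h import *
chain([pose(ch(-38,0,200),11.6),pose(ch(-38,0,114),11.6)])
E
```

```text
[0.1388, 0.0343, 0.0878, -0.0004, -0.0002, -0.0004] mm 84 deg 0.2
[0.0, 0.0, 0.172, 0.0, 0.0, 0.0] mm 86 deg 0.0
```

>>> carry_out:
  increments:
    - [[0.05, 0.012, 0, 0, 0, 0], [0.1, 0.025, 0.02, 0, 0, 0], [0.1388, 0.0343, 0.06, 0, 0, 0], [0.1388, 0.0343, 0.0878, 0, 0, 0], [0.1388, 0.0343, 0.0878, 0, 0, 0]]
  jaw: 0.5

```text
clock: 18.25
tcp_pos: [0.4785, 0.0, 0.1997]
orientation: [-0.001, 0.633, 0.774, -0.001]
wrist_force: [-1.0, -0.2, -0.3]
finger_gap: 0.043
grip_force: 0.0
```

>>> carry_out:
  increments:
    - [[0, 0, 0.05, 0, 0, 0], [0, 0, 0.1, 0, 0, 0], [0, 0, 0.15, 0, 0, 0], [0, 0, 0.172, 0, 0, 0], [0, 0, 0.172, 0, 0, 0]]

```text
clock: 18.88
tcp_pos: [0.4794, -0.0003, 0.1152]
orientation: [-0.0, 0.633, 0.774, -0.0]
wrist_force: [0.0, 0.5, 0.3]
finger_gap: 0.043
grip_force: 0.0
```

```bash
python3 f.py; python3 - <<'E'
from h import *
c=env.read_camera("scene");cv2.imwrite("pics/h1.png",cv2.resize(c["frame"][150:300,230:400],None,fx=3.4,fy=3.4))
E
```

```text
t 18.88 ch xyz -37.5 -0.9 115.2 yaw 11.41 gap 43.0 grip 0.0 F ch 0.1 0.5 0.3 M [-0.   -0.03  0.03]
```

View pics/h1.png

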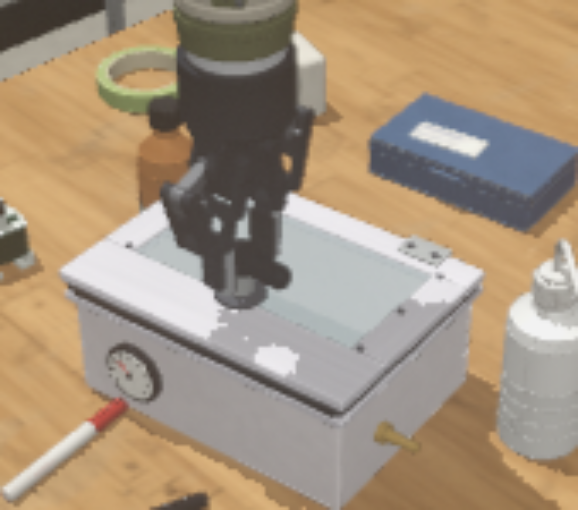

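The lid lies on its seal, and the open fingers straddle the crossbar at the hub, around (240,270). I'll close on it and turn clockwise.

>>> carry_out:
  increments:
    - [[0, 0, 0, 0, 0, 0], [0, 0, 0, 0, 0, 0], [0, 0, 0, 0, 0, 0]]
  jaw: 1
  squeeze: 60

```text
clock: 19.3
tcp_pos: [0.479, -0.0004, 0.1161]
orientation: [0.0, 0.633, 0.774, -0.001]
wrist_force: [-5.3, -3.2, 5.6]
finger_gap: 0.0156
grip_force: 58.5
```

>>> carry_out:
  increments:
    - [[0, 0, 0, 0, 0, 0.02], [0, 0, 0, 0, 0, 0.04], [0, 0, 0.001, 0, 0, 0.06], [0, 0, 0.002, 0, 0, 0.08], [0, 0, 0.003, 0, 0, 0.1]]

```text
clock: 19.92
tcp_pos: [0.4774, -0.0003, 0.1147]
orientation: [-0.0, 0.842, 0.539, -0.002]
wrist_force: [-10.7, -1.8, 12.5]
finger_gap: 0.0153
grip_force: 58.4
```

```bash
python3 f.py; python3 lid.py
```

```text
t 19.93 ch xyz -39.5 -0.5 114.7 yaw -24.79 gap 15.3 grip 58.4 F ch -10.8 0.4 12.5 M [-0.58  2.12  0.1 ]
scene (-118, -98) 300 th [0.065 0.092 0.149] h off inner
scene (97, 118) 204 th [0.062 0.082 0.115] h off inner
top (-118, -98) 436 th [0.066 0.096 0.157] h off inner
```

>>> carry_out:
  increments:
    - [[-0.0018, -0.0024, 0, 0, 0, 0.025], [-0.0018, -0.0024, 0.002, 0, 0, 0.05], [-0.0018, -0.0024, 0.003, 0, 0, 0.075], [-0.0018, -0.0024, 0.004, 0, 0, 0.1], [-0.0018, -0.0024, 0.004, 0, 0, 0.12]]

```text
clock: 20.65
tcp_pos: [0.4759, 0.0007, 0.1132]
orientation: [-0.001, 0.982, 0.191, -0.001]
wrist_force: [-11.6, 2.6, 16.2]
finger_gap: 0.0157
grip_force: 59.5
```

```bash
python3 f.py; python3 lid.py
```

```text
t 20.65 ch xyz -40.7 0.8 113.2 yaw -67.95 gap 15.7 grip 59.5 F ch -10.8 4.8 16.2 M [0.32 2.22 0.03]
scene (-118, -98) 310 th [0.051 0.075 0.133] h off inner
scene (97, 118) 233 th [0.051 0.073 0.118] h off inner
top (-118, -98) 435 th [0.056 0.086 0.143] h off inner
```

>>> carry_out:
  increments:
    - [[0, 0, 0.003, 0, 0, 0.015], [0, 0, 0.004, 0, 0, 0.03], [0, 0, 0.004, 0, 0, 0.03]]

```text
clock: 21.12
tcp_pos: [0.4759, 0.001, 0.1128]
orientation: [-0.001, 0.995, 0.1, -0.001]
wrist_force: [-15.8, 4.1, 27.9]
finger_gap: 0.0155
grip_force: 59.1
```

```bash
python3 f.py; python3 lid.py
```

```text
t 21.12 ch xyz -40.7 1.1 112.8 yaw -78.49 gap 15.5 grip 59.1 F ch -14.6 7.2 27.9 M [0.66 3.19 0.26]
scene (-118, -98) 310 th [0.053 0.078 0.131] h off inner
scene (97, 118) 227 th [0.053 0.072 0.126] h off inner
top (-118, -98) 428 th [0.054 0.086 0.138] h off inner
```

>>> carry_out:
  increments:
    - [[0, 0, -0.006, 0, 0, 0], [0, 0, -0.006, 0, 0, 0], [0, 0, -0.006, 0, 0, 0], [0, 0, -0.006, 0, 0, 0]]
  jaw: 0.5

```text
clock: 21.72
tcp_pos: [0.4782, -0.0002, 0.1125]
orientation: [-0.0, 0.995, 0.1, -0.0]
wrist_force: [-0.4, -0.8, -0.4]
finger_gap: 0.0427
grip_force: 0.0
```

>>> carry_out:
  increments:
    - [[0, 0, -0.05, 0, 0, 0], [0, 0, -0.12, 0, 0, 0], [0, 0, -0.2, 0, 0, 0], [0, 0, -0.28, 0, 0, 0], [0, 0, -0.28, 0, 0, 0]]

```text
clock: 22.35
tcp_pos: [0.4802, -0.0005, 0.2558]
orientation: [0.001, 0.995, 0.1, 0.003]
wrist_force: [-0.2, -1.0, -0.5]
finger_gap: 0.0426
grip_force: 0.0
```

```bash
python3 f.py; python3 lid.py; python3 bar.py e1; python3 - <<'E'
import cv2
cv2.imwrite("pics/e2.png",cv2.resize(cv2.imread("pics/scene_e1.png")[150:300,200:420],None,fx=3.4,fy=3.4))
E
```

```text
t 22.35 ch xyz -36.8 -1.2 255.8 yaw -78.55 gap 42.6 grip 0.0 F ch -0.4 -0.9 -0.5 M [-0.01 -0.03 -0.02]
scene (-118, -98) 308 th [0.058 0.083 0.136] h off inner
scene (97, 118) 243 th [0.06  0.086 0.137] h off inner
top (-118, -98) 435 th [0.062 0.092 0.153] h off inner
scene (144, 160) 187 [-39.9  -1. ] [83.1 25. ] 4.1 [146.  149.4 151.7] -42.8 -4.2
scene (136, 160) 242 [-40.3  -1.1] [83.7 25.1] 6.1 [140.6 148.5 151.5] -43.9 -6.1
handle_hub scene [-46.3  -7.6 150.5] 0.84
handle_hub top [-27.6 -78.1 109.1] 0.39
handle_left_end scene [-47.   -3.8 149.9] 0.59
handle_left_end top [-179.8 -257.9   48.5] 0.69
```

View pics/e2.png

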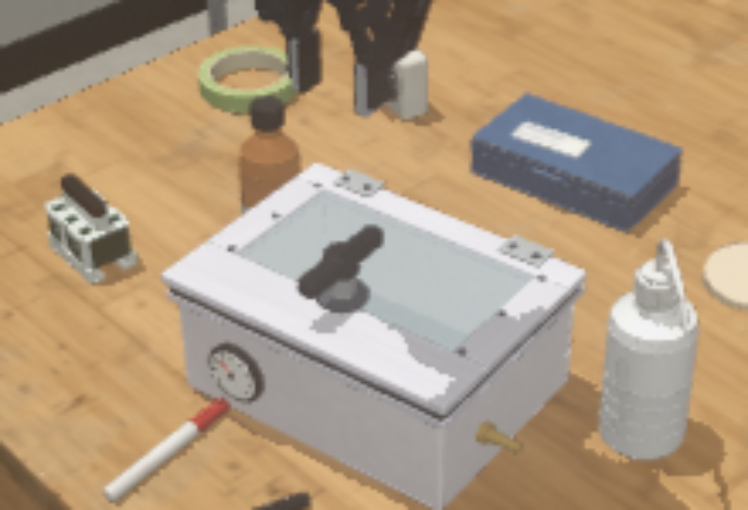

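```bash
python3 - <<'E'
from h import *
cc,s=np.cos(Cy),np.sin(Cy)
P=(cloud(env.read_camera("scene"))-Ch)*1000
X=cc*P[...,0]+s*P[...,1];Y=-s*P[...,0]+cc*P[...,1];Z=P[...,2]
for z0 in(148.5,149.5,150.3):
    m=(abs(X+40)<55)&(abs(Y)<50)&(Z>z0)&(Z<156);r=cv2.minAreaRect(np.c_[X[m],Y[m]].astype(np.float32));l=cv2.fitLine(np.c_[X[m],Y[m]].astype(np.float32),cv2.DIST_HUBER,0,.01,.01).ravel()
    print(m.sum(),np.round(r[0],1),np.round(r[1],1),r[2],"line deg",np.degrees(np.arctan(l[1]/l[0])))
for y in((-118,-98),(98,118)):
    m=(Y>y[0])&(Y<y[1])&(X>-85)&(X<60)&(Z>100)&(Z<125);f=np.polyfit(X[m],Z[m],1);print("lid outer slope",f, "z at -80",np.polyval(f,-80))
m=(abs(X)<1000)&(P[...,0]>-.22e3)&(P[...,0]<-.1e3)&(P[...,1]>-170)&(P[...,1]<-80)&(abs(Z)<15);print("table",np.median(Z[m]))
E
```

```text
121 [-41.6  -1.3] [24.6 76.6] 88.65113830566406 line deg 1.1242442
86 [-41.4  -1.1] [23.3 75.1] 80.50138092041016 line deg 1.7661688
62 [-41.4  -1.1] [23.3 75.1] 80.50138092041016 line deg 2.0616868
lid outer slope [-5.42133604e-03  1.11302609e+02] z at -80 111.73631618926801
lid outer slope [-4.72923382e-03  1.11272781e+02] z at -80 111.65112010655756
table -0.6354315046511037
```

```bash
python3 -c "
from workcell import env
print(env.hand_in())"
```

```text
the job is handed in; nothing more can be done
None
```

The job is handed in at about 22 s, but `hand_in()` gave no verdict: the fresh cartridge is on the rail at home with a roller-groove force signature, the lid measures about 0.005 rad on its seal, the T-handle is turned about 90°, and I saw no bottle or spent cartridge disturbed.

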